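Pack the fitting kit and press the case shut

TASK

Pack the fitting kit for the site: lay the sanding block, every lime wood block and every pine wedge in the open kit case, each flat, lengthwise and fully home in a compartment cut to its own size, and first clear out any part that somebody has already put in a compartment of the wrong size. When all of them are home, swing the lid down and press it fully shut; leave the other things on the bench alone.

Things in the scene. Friction and masses are not known exactly. Their poses are not given: they have to be found in the camera images.
- kit_case: shallow dark oak kit case, fixed, 477 mm (y) x 128 mm (x) x 26 mm high without lid; green felt floor 5 mm above the bench. Origin: centre of its underside; x away from the robot to the hinge, y left, z up. Six bays in a row along y, one part lying flat in each. Pale 25 mm wide fences between them, tops 16 mm above the felt, cut away over the middle 44 mm in x: room for fingers down to the felt
- kit_lid (a joint): hinge of the lid: 0 = fully shut, grows as it opens, stop at 1.95 rad; 1.6 to 1.85 at the start. Stiff friction hinge (0.8 N m): the lid stays where it is left; about 6 N at its free edge swings it, 5 N presses it down. Panel 477 x 128 mm with a 16 mm skirt; shut, its top is 48 mm above the bench. It will not shut on a part that is not home
- lid_edge (a point): middle of the lid's free edge on its outer face: 128 mm from the hinge axis along the lid and 22 mm off it; axes turn with the lid (x from free edge to hinge, z out of the outer face). A thumb lip, 70 mm wide, stands 12 mm out beyond this edge
- lid_hinge (a point): middle of the lid's hinge axis (along the case's y), on the far top edge of the case, 26 mm above the bench; axes as the case
- bay_sanding (a point): centre of the felt floor of a bay 68 mm wide (case y) and 112 mm long (case x), the widest, at the +y end: for the sanding block; axes as the case
- bay_lime_1 (a point): centre of the felt floor of a bay 48 mm wide (case y) and 92 mm long (case x), for a lime block; axes as the case
- bay_lime_2 (a point): centre of the felt floor of a bay 48 mm wide (case y) and 92 mm long (case x), for a lime block; axes as the case
- bay_wedge_1 (a point): centre of the felt floor of a bay 41 mm wide (case y) and 97 mm long (case x), the narrowest size: for a wedge; axes as the case
- bay_wedge_2 (a point): centre of the felt floor of a bay 41 mm wide (case y) and 97 mm long (case x), the narrowest size: for a wedge; axes as the case
- bay_wedge_3 (a point): centre of the felt floor of a bay 41 mm wide (case y) and 97 mm long (case x), the narrowest size, at the -y end: for a wedge; axes as the case
- sanding_block: cork sanding block wrapped in brown abrasive, 62 mm wide (x) x 105 mm long (y) x 31 mm high; origin at the centre of its underside; always present; 0.06 kg
- lime_a: pale lime wood block, 42 mm wide (x) x 85 mm long (y) x 24 mm high; origin at the centre of its underside; one of three alike of which two are present (None if absent); 0.05 kg
- lime_b: pale lime wood block, 42 mm wide (x) x 85 mm long (y) x 24 mm high; origin at the centre of its underside; one of three alike of which two are present (None if absent); 0.05 kg
- lime_c: pale lime wood block, 42 mm wide (x) x 85 mm long (y) x 24 mm high; origin at the centre of its underside; one of three alike of which two are present (None if absent); 0.05 kg
- wedge_a: pine wedge, 36 mm wide (x, parallel sides) x 90 mm long (y), 22 mm high at its +y end, 12 mm in the middle, 3 mm at its thin -y end; origin at the centre of its underside; one of three alike of which two or three are present (None if absent); 0.04 kg; may lie either way round in its bay
- wedge_b: pine wedge, 36 mm wide (x, parallel sides) x 90 mm long (y), 22 mm high at its +y end, 12 mm in the middle, 3 mm at its thin -y end; origin at the centre of its underside; one of three alike of which two or three are present (None if absent); 0.04 kg; may lie either way round in its bay
- wedge_c: pine wedge, 36 mm wide (x, parallel sides) x 90 mm long (y), 22 mm high at its +y end, 12 mm in the middle, 3 mm at its thin -y end; origin at the centre of its underside; one of three alike of which two or three are present (None if absent); 0.04 kg; may lie either way round in its bay
- carved_corner: bystander: carved lime corner sample, 66 x 165 x 43 mm; origin at the centre of its underside; leave it alone
- chisel_12: bystander: broad carving chisel with a wooden handle, 215 mm long, lying; origin at the centre of its underside; leave it alone
- pencil_green: bystander: green pencil, 156 mm long; origin at the centre of its underside; leave it alone
- wax_tin: bystander: yellow tin of polish, 72 mm in diameter, 41 mm high; origin at the centre of its underside; leave it alone
There are look-alikes about, which are no part of the job. What is shaped like the wedge_b but turquoise is not meant.

How it is judged:
By the outcome, as a careful person would: the job done as asked, in the order asked, and still so for the second after the job is handed in, with the robot touching nothing.
Of lime_a, lime_b, lime_c only 2 to 2 are there at a start; the rules pass over those that are not, and their reading is None.
Of wedge_a, wedge_b, wedge_c only 2 to 3 are there at a start; the rules pass over those that are not, and their reading is None.
At some moment in a run one of sanding_block, lime_a, wedge_b, wedge_a may be knocked a few centimetres aside while the robot is not near it.
Once in a run the grip may slacken for a moment while it holds something.
It also fails if it takes over 210 s, if anything falls off the work surface, if the arm or the gripper's body presses on something with over 40 N, if the wrist force passes 120 N, or if a joint passes its speed limit or range.

ROBOT

A 6-joint arm with a two-finger parallel gripper is mounted at the origin on a cart in front of the work surface, level with it; the furniture and walls round the work are solid. World frame = base frame: x ahead of the robot, y to its left, z up, the work surface at z = 0. Lengths are in mm, angles in degrees, forces in N, time in s.
With the tool pointing down it reaches from about 350 to 775 mm from the base axis. Payload 7.3 kg.
Tool frame: the origin (TCP) lies on the centre line of the jaws, within the pads' length; the fingertips stand 25 mm ahead of it and the grasp point (between the pads) lies 6 mm ahead of it; z points along the fingers, y is the line along which they close (so a half turn about z gives the same grasp; the last joint's range is limited). The gripper opens to 92 mm and grips with 3 to 60 N. Pads are 19 mm wide; open, the fingers measure 130 mm over their backs; the gripper's body (75 mm by 190 mm) begins 47 mm behind the grasp point.
Start: joints at [-75, 19.595, 87.324, -0, 73.075, -8.365], TCP at [208.233, -481.956, 251.741] pointing down, gripper open.
Joint ranges: [-145.02, 145.02], [-44.19, 115.74], [2.07, 154.8], [-57.11, 237.11], [16.16, 152.29], [-177.93, 177.93]. Speed limits (degrees/s): [147.25, 147.25, 180, 180, 180, 180].

INTERFACE

Orientations are given as a 3x3 rotation matrix whose columns are the frame's x, y, z axes.
In Python, from plant import bot, eoat, ik, vision, models gives the robot as it stands. Calls block until the motion is done:
- bot.goto(position, orientation): joint-space move of the TCP to a pose.
- bot.move_linear(position, frame=None, speed=150): straight line of the TCP; frame=None keeps the orientation; speed is the mean speed in mm/s.
- bot.set_joints(angles): joint-space move.
- eoat.set_gripper(opening, newtons=None): finger opening in mm; newtons is the grip in N (None keeps the last); returns when the fingers have stopped.
- bot.wait(seconds).
- ik(position, orientation): joint angles nearest the present ones, or None.
- bot.read_state(): the state.
- vision.snapshot(name): name is "scene" or "top" or "wrist"; returns a dict with "frame" (400x640x3 uint8, red, green, blue), "depth" (400x640 float32, mm along the optical axis (not along the pixel's ray), 0 where there is no reading), "fx", "fy", "cx", "cy" (pixels), "eye" and "rotation" of the camera in the world; the wrist camera has in their place "mount" (4x4, takes a point from camera to tool coordinates, whose origin is the TCP and whose axes are the flange's). Camera axes: x right, y down, z forward; pixel columns grow to the right and rows downward; lengths in mm; the calibration is good to about 2 mm. A picture is of the moment at which its call begins: read the wrist's pose just before it.
A pose or a line that the arm cannot do raises bot.PlanningError and nothing moves.
- bot.job_done(): hands the job in; it is judged then, once.
Trained networks look in a picture, given as the dict that the camera call returned (one of the last four; its "shot" number tells which), for a name from the list of things; names that differ only in an ending like _2 or _b are one class to them, and where a whole thing is asked for, a point or a joint stands for the part that bears it (a point fixed in the world has none). Each returns a list of dicts, best first, with "p" (0 to 1); they miss things now and then, are a little off and sometimes report something else, mostly with a low value. They report only what shows in the picture. A call takes as long as a camera call. They do not tell look-alikes from the thing itself.
- models.search_frame(picture, query): "at" ([column, row] in pixels, amid what is visible of it).
- models.outline_of(picture, query): "region" (400x640 bool, what is visible of it) and "at" ([column, row] in pixels, amid what is visible of it).
- models.tip_of(picture, query): "at" ([column, row] in pixels: a listed point, or the origin of a listed thing).
The state is a dict: "time_s": time; "joints": joint angles; "dq": joint speeds; "effort": joint torques, N m; "tcp_pos": TCP position; "ee_rot": TCP orientation; "ft_force": force on the tool from outside, world axes, zero at the start; "moment": the same for the moment, N m; "opening": finger opening in mm; "grip_force": force on a finger pad.
Only numpy, scipy, OpenCV 4.12 (cv2) and the standard library are available. Lean on these libraries where they do the work, as an engineer would, in place of code of your own. Each camera call takes 0.05 s, during which the arm holds its last target. There are 200 camera calls.

## Working session

There is one attempt and no reset: what is moved stays moved. The work goes in short steps, each a Python script; the robot and the scene stay as the last script left them, time stands still between calls to the robot, and variables do not carry over. Pictures are saved under pics/ and viewed, at most 14 in all, crops included, and the job is handed in when it is done.

```bash
ls; mkdir -p pics; python3 - <<'E'
from plant import bot, eoat, ik, vision, models
import cv2
for n in ["top","scene"]:
    s=vision.snapshot(n); cv2.imwrite(f"pics/{n}0.png",s["frame"][:,:,::-1])
    print(n,s["fx"],s["fy"],s["cx"],s["cy"],s["eye"],s["rotation"])
    for q in ["sanding_block","lime_a","wedge_a","kit_case"]:
        print(q,[(d["at"],round(d["p"],2)) for d in models.search_frame(s,q)])
print(bot.read_state()["time_s"])
E
```

```text
pics
top 414.37623163949695 414.37623163949695 315.25164756693295 201.5426399710246 [ 459.34828878  -63.0530175  1311.19270467] [[-0.00419999 -0.99944841  0.03294303]
 [-0.99996486  0.00443661  0.00711297]
 [-0.0072552  -0.032912   -0.99943192]]
sanding_block [([418.5, 220.8], 0.78)]
lime_a [([395.5, 191.7], 0.79), ([232.3, 196.2], 0.62), ([261.6, 189.5], 0.55)]
wedge_a [([426.9, 194.2], 0.86), ([368.2, 227.5], 0.71), ([414.0, 270.1], 0.63)]
kit_case [([260.7, 191.0], 0.97)]
scene 459.5150209108235 459.5150209108235 319.97032741597405 202.87909103817552 [ 106.7475475   709.26817783 1088.08771527] [[-0.88473822 -0.34688942  0.3112973 ]
 [-0.46600452  0.67101493 -0.57669641]
 [-0.00883525 -0.6552913  -0.7553246 ]]
sanding_block [([385.0, 165.5], 0.75)]
lime_a [([272.4, 282.8], 0.91), ([345.4, 165.2], 0.8)]
wedge_a [([365.5, 197.8], 0.7), ([364.2, 148.8], 0.63), ([342.8, 165.5], 0.29)]
kit_case [([273.9, 254.9], 0.8)]
0.5
```

```bash
python3 - <<'E'
import cv2
a=cv2.imread("pics/top0.png")[120:300,160:480]; cv2.imwrite("pics/top0c.png",cv2.resize(a,None,fx=2.5,fy=2.5,interpolation=cv2.INTER_CUBIC))
E
```

```text
(no output)
```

View pics/top0c.png

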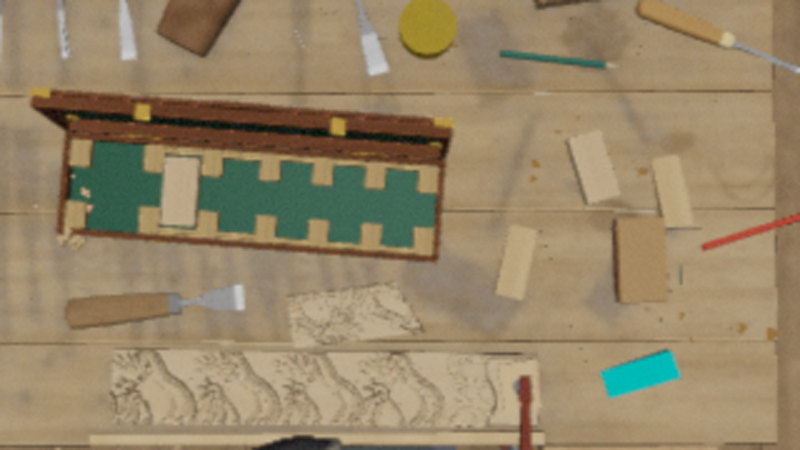

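View pics/scene0.png

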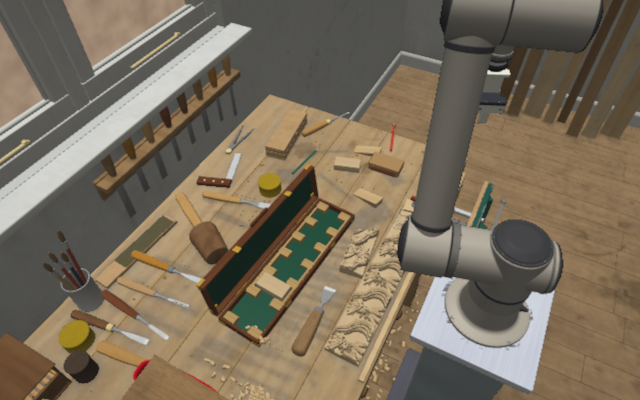

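```bash
cat > h.py <<'E'
from plant import bot, eoat, ik, vision, models
import numpy as np, cv2
def R(a):  # tool down; a = yaw (deg) of tool x; jaws close along (s,-c)
    c,s=np.cos(np.radians(a)),np.sin(np.radians(a)); return np.array([[c,s,0],[s,-c,0],[0,0,-1.]])
def snap(name,png=None):
    st=bot.read_state(); s=vision.snapshot(name)
    if name=="wrist":
        T=np.eye(4); T[:3,:3]=st["ee_rot"]; T[:3,3]=st["tcp_pos"]; T=T@np.array(s["mount"])
        s["_R"],s["_t"]=T[:3,:3],T[:3,3]
    else: s["_R"],s["_t"]=np.array(s["rotation"]),np.array(s["eye"])
    v,u=np.mgrid[:400,:640]; d=s["depth"].astype(float)
    P=np.dstack([(u-s["cx"])/s["fx"]*d,(v-s["cy"])/s["fy"]*d,d])
    s["P"]=P@s["_R"].T+s["_t"]; s["P"][d<=0]=np.nan
    if png: cv2.imwrite(f"pics/{png}.png",s["frame"][:,:,::-1])
    return s
def rect(s,region,zmin=1.5):
    """centre xy, long-axis yaw (deg, towards thick end), long, short, zmax, slope, median rgb"""
    m=cv2.erode(region.astype(np.uint8),np.ones((3,3)))>0
    m&=s["P"][:,:,2]>zmin
    p=s["P"][m]; 
    if len(p)<40: return None
    (c,wh,a)=cv2.minAreaRect(p[:,:2].astype(np.float32))
    if wh[0]<wh[1]: a+=90; wh=wh[::-1]
    l=np.array([np.cos(np.radians(a)),np.sin(np.radians(a))]); t=(p[:,:2]-c)@l
    k=np.polyfit(t,p[:,2],1)[0]
    if k<0: a+=180; k=-k
    return dict(c=np.round(c,1),a=round((a+180)%360-180,1),L=round(wh[0],1),W=round(wh[1],1),z=np.round(np.percentile(p[:,2],[5,50,95]),1),k=round(k,3),rgb=np.median(s["frame"][m],0))
def find(s,q,pmin=.3):
    out=[]
    for d in models.outline_of(s,q):
        if d["p"]<pmin: continue
        r=rect(s,d["region"])
        if r: r["p"]=round(d["p"],2); r["at"]=d["at"]; out.append(r)
    return out
def show(rs):
    for r in rs: print({k:(v.tolist() if hasattr(v,"tolist") else v) for k,v in r.items()})
E
python3 - <<'E'
from h import *
bot.goto([470,-330,350],R(0)); print(bot.read_state()["joints"])
s=snap("wrist","w1")
for q in ["sanding_block","lime_a","wedge_a"]: print(q); show(find(s,q))
bot.goto([500,115,420],R(0)); print(bot.read_state()["joints"])
s=snap("wrist","w2"); np.savez("w2.npz",P=s["P"],f=s["frame"])
for q in ["lime_a","wedge_a"]: print(q); show(find(s,q))
for q in ["bay_sanding","bay_lime_1","bay_wedge_1","lid_edge","lid_hinge"]:
    for d in models.tip_of(s,q):
        u,v=np.round(d["at"]).astype(int); print(q,round(d["p"],2),d["at"],np.round(s["P"][min(v,399),min(u,639)],1))
print(bot.read_state()["time_s"])
E
```

```text
[-4.27865841e+01  2.20448849e+01  6.84021204e+01 -2.78929511e-02
  8.95984959e+01  4.72286518e+01]
sanding_block
{'c': [433.7, -365.0], 'a': -178.2, 'L': 102.4, 'W': 58.1, 'z': [28.4, 29.9, 31.3], 'k': 0.012, 'rgb': [168.0, 135.0, 99.0], 'p': 0.74, 'at': [343.9, 180.7]}
{'c': [522.6, 16.3], 'a': -94.4, 'L': 277.5, 'W': 162.6, 'z': [4.5, 20.2, 152.1], 'k': 0.269, 'rgb': [82.0, 76.0, 61.0], 'p': 0.59, 'at': [85.0, 119.8]}
lime_a
{'c': [548.2, -307.8], 'a': 16.6, 'L': 81.5, 'W': 39.7, 'z': [22.6, 24.0, 25.4], 'k': 0.001, 'rgb': [198.0, 171.0, 141.0], 'p': 0.65, 'at': [302.5, 100.9]}
wedge_a
{'c': [518.2, -406.5], 'a': -172.0, 'L': 86.8, 'W': 34.8, 'z': [4.2, 12.3, 20.5], 'k': 0.21, 'rgb': [195.0, 166.0, 130.0], 'p': 0.92, 'at': [368.2, 124.2]}
{'c': [290.6, -364.6], 'a': -70.6, 'L': 85.6, 'W': 35.6, 'z': [4.7, 12.6, 20.9], 'k': 0.191, 'rgb': [41.0, 189.0, 190.0], 'p': 0.89, 'at': [343.1, 265.2]}
{'c': [430.9, -212.2], 'a': 166.3, 'L': 85.4, 'W': 34.8, 'z': [4.1, 12.3, 20.4], 'k': 0.211, 'rgb': [195.5, 166.0, 130.0], 'p': 0.72, 'at': [240.4, 181.0]}
[ 4.30285279e+00  1.43096701e+01  6.87
[... 673 characters left out ...]
, 'at': [496.0, 188.4]}
{'c': [518.0, -405.2], 'a': -170.8, 'L': 86.7, 'W': 36.5, 'z': [3.8, 11.2, 20.3], 'k': 0.196, 'rgb': [210.0, 178.0, 139.0], 'p': 0.8, 'at': [623.3, 141.0]}
bay_sanding 0.73 [496.8, 188.2] [ 435.2 -204.1   12.9]
bay_sanding 0.66 [213.2, 136.4] [526.  295.6   7. ]
bay_sanding 0.33 [318.5, 77.3] [610.2 114.9 163.7]
bay_lime_1 0.88 [261.4, 137.4] [526.7 209.7  27.6]
bay_lime_1 0.56 [306.9, 142.9] [514.  134.7   6.2]
bay_wedge_1 0.93 [348.0, 145.5] [508.8  63.7   5.9]
bay_wedge_1 0.91 [419.5, 151.9] [498.4 -62.3   5.7]
bay_wedge_1 0.88 [384.4, 147.7] [505.3   0.9   5.2]
lid_edge 0.66 [319.9, 74.6] [612.5 112.6 161. ]
lid_hinge 0.95 [320.0, 106.6] [574.  112.3  26.2]
3.9667
```

View pics/w1.png

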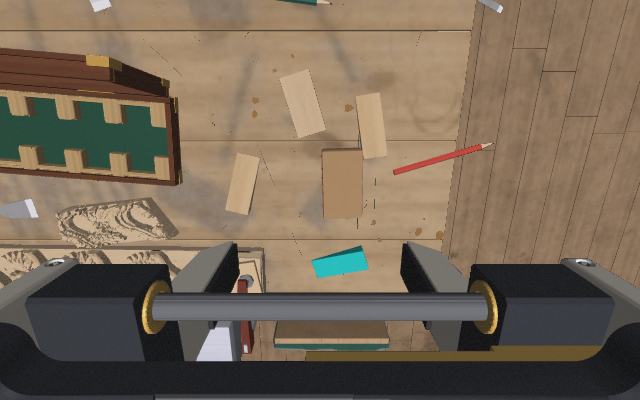

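View pics/w2.png

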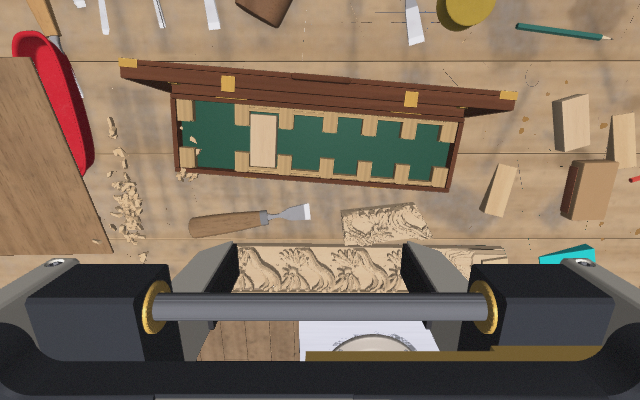

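```bash
cat >> h.py <<'E'
from scipy.optimize import minimize
BAY=dict(sand=172,lime1=89,lime2=16,w1=-53.5,w2=-119.5,w3=-185.5)
HW=dict(sand=34,lime1=24,lime2=24,w1=20.5,w2=20.5,w3=20.5)
HL=dict(sand=56,lime1=46,lime2=46,w1=48.5,w2=48.5,w3=48.5)
def local(p,q):
    c,s=np.cos(np.radians(q[2])),np.sin(np.radians(q[2])); d=p[:,:2]-q[:2]
    return d@np.array([[c,-s],[s,c]])
def fit_case(s,q0=(511,118,-4.4)):
    P=s["P"].reshape(-1,3); F=s["frame"].reshape(-1,3).astype(int)
    l=local(P,q0); ok=(abs(l[:,0])<62)&(abs(l[:,1])<236)
    f=P[ok&(abs(P[:,2]-21)<2)&(F[:,0]>120)]; g=P[ok&(abs(P[:,2]-5)<2.5)&(F[:,1]>F[:,0]+15)]
    def box(l,cx,cy,hx,hy): return np.hypot(np.maximum(abs(l[:,0]-cx)-hx,0),np.maximum(abs(l[:,1]-cy)-hy,0))
    def cost(q):
        a=local(f,q); inb=np.zeros(len(a))   # penetration of fence points into bays
        for k in BAY: inb=np.maximum(inb,np.minimum(HL[k]-abs(a[:,0]),HW[k]-abs(a[:,1]-BAY[k])).clip(0))
        inb=np.maximum(inb,np.minimum(22-abs(a[:,0]),206-abs(a[:,1])).clip(0))
        b=local(g,q); ds=np.min([box(b,0,BAY[k],HL[k],HW[k]) for k in BAY]+[box(b,0,0,22,231)],0)
        return np.mean(np.minimum(inb,8)**2)+np.mean(np.minimum(ds,8)**2)
    r=minimize(cost,q0,method="Nelder-Mead",options=dict(initial_simplex=[q0]+[np.add(q0,d) for d in ((6,0,0),(0,6,0),(0,0,1.5))]))
    return r.x,r.fun,len(f),len(g)
E
python3 - <<'E'
from h import *
for p,a in (([470,115,330],-4.4),([560,130,330],175.6)):
    bot.goto(p,R(a)); bot.wait(.2); s=snap("wrist",f"c{int(a)}")
    print(bot.read_state()["tcp_pos"],fit_case(s)); show(find(s,"lime_a"))
    for q in ["lid_hinge","lid_edge"]:
        for d in models.tip_of(s,q):
            u,v=np.round(d["at"]).astype(int); print(q,round(d["p"],2),np.round(s["P"][v,u],1))
print(s["mount"],bot.read_state()["time_s"])
E
```

```text
[471.10314941 115.05066089 331.51754271] (array([513.20974655, 119.31160221,  -4.56275652]), np.float64(0.0001732068171577841), 7084, 15029)
{'c': [520.9, 206.6], 'a': -4.3, 'L': 82.1, 'W': 40.9, 'z': [26.9, 29.0, 30.4], 'k': 0.002, 'rgb': [220.0, 195.0, 160.0], 'p': 0.97, 'at': [248.2, 132.1]}
{'c': [547.7, -302.2], 'a': 16.1, 'L': 84.1, 'W': 35.3, 'z': [5.7, 23.2, 25.2], 'k': 0.006, 'rgb': [218.0, 192.0, 157.0], 'p': 0.79, 'at': [622.0, 79.4]}
lid_hinge 0.69 [573.8 112.6  25.7]
lid_hinge 0.38 [513.1  67.4   5.7]
lid_edge 0.73 [610.7 113.7 163.3]
[559.96983948 129.98816942 330.0440156 ] (array([513.57070046, 119.88596686,  -4.64272413]), np.float64(0.08227746771010855), 7324, 15330)
{'c': [548.8, -305.1], 'a': 17.7, 'L': 81.2, 'W': 42.0, 'z': [6.9, 23.4, 25.1], 'k': 0.017, 'rgb': [240.0, 224.0, 190.0], 'p': 0.69, 'at': [25.9, 175.2]}
{'c': [519.8, 206.9], 'a': -4.5, 'L': 82.2, 'W': 40.8, 'z': [27.3, 29.0, 30.4], 'k': 0.002, 'rgb': [241.0, 226.0, 192.0], 'p': 0.61, 'at': [372.8, 125.7]}
lid_hinge 0.78 [578.6 114.6  33.7]
lid_hinge 0.29 [501.7  -4.3   4.6]
lid_edge 0.57 [610.6 113.5 162.8]
[[ 1.07389929e-03 -9.50486000e-01 -3.10765525e-01  8.44875717e+01]
 [ 9.99999423e-01  1.02309367e-03  3.26492011e-04 -7.24711474e-01]
 [ 7.61615596e-06 -3.10765696e-01  9.50486550e-01 -1.32930086e+02]
 [ 0.00000000e+00  0.00000000e+00  0.00000000e+00  1.00000000e+00]] 7.875
```

```bash
cat >> h.py <<'E'
CASE=np.array([513.4,119.6,-4.6])
def cw(x,y):
    c,s=np.cos(np.radians(CASE[2])),np.sin(np.radians(CASE[2])); return np.array([CASE[0]+c*x-s*y,CASE[1]+s*x+c*y])
def look(q,near,a=0,z=230,png=None,rad=90):
    n=np.array(near,float); bot.goto([*(n-40*R(a)[:2,0]),z],R(a)); bot.wait(.1); s=snap("wrist",png)
    rs=[r for r in find(s,q) if np.hypot(*(r["c"]-n))<rad and r["rgb"][0]>r["rgb"][1]]
    rs.sort(key=lambda r:np.hypot(*(r["c"]-n))); return rs[0] if rs else None
W=dict(sanding_block=62,lime_a=42,wedge_a=36)
def pick(q,near):
    r=look(q,near); print(q); show([r]); a=r["a"]; l=np.array([np.cos(np.radians(a)),np.sin(np.radians(a))])
    off=6. if "wedge" in q else 0.; g=r["c"]+off*l; flip=abs(a)>90
    if flip: a=(a+360)%360-180; 
    eoat.set_gripper(W[q]+(18 if W[q]<60 else 22),25)
    bot.goto([*g,120],R(a)); bot.move_linear([*g,27],speed=100)
    eoat.set_gripper(W[q]-8,25); st=bot.read_state(); print("grip",st["opening"],st["grip_force"],st["tcp_pos"])
    bot.move_linear([*g,230],speed=200); st=bot.read_state(); print("up",st["opening"],st["grip_force"])
    return -off if flip else off   # part centre = tcp - off*toolx
def place(q,bay,o):
    p=cw(o,BAY[bay]); bot.goto([*p,230],R(CASE[2])); bot.wait(.1); st=bot.read_state(); print("over",st["opening"],st["grip_force"],st["tcp_pos"])
    bot.move_linear([*p,60],speed=200); bot.move_linear([*p,32.5],speed=50); st=bot.read_state(); print("down",st["ft_force"],st["tcp_pos"],st["opening"])
    eoat.set_gripper(W[q]+7); bot.move_linear([*p,200],speed=150)
def check(q,bay,png=None):
    r=look(q,cw(0,BAY[bay]),CASE[2],png=png,rad=40); show([r] if r else [])
    if r: print("err local",np.round(local(r["c"][None],CASE)[0]-[0,BAY[bay]],1),"slack",HL[bay],HW[bay])
    print("t",bot.read_state()["time_s"])
E
python3 - <<'E'
from h import *
o=pick("lime_a",[548,-307]); place("lime_a","lime2",o); check("lime_a","lime2","p1")
E
```

```text
lime_a
{'c': [548.2, -308.0], 'a': 16.9, 'L': 82.4, 'W': 39.4, 'z': [22.8, 24.1, 25.3], 'k': 0.002, 'rgb': [190.0, 165.0, 135.0], 'p': 0.96, 'at': [319.9, 138.2]}
grip 41.51963821585148 25.000522434711456 [ 548.356033   -308.08031942   27.44542692]
up 41.955558163638436 24.99986618757248
over 42.16339037391681 24.999824166297913 [515.10458047 134.67882858 229.90201245]
down [-2.06906338  0.01224787  1.73732917] [514.14742009 135.50085737  32.22565521] 42.31095199155262
{'c': [512.4, 134.5], 'a': -4.4, 'L': 88.4, 'W': 41.1, 'z': [27.8, 29.1, 30.2], 'k': 0.001, 'rgb': [229.0, 208.0, 171.0], 'p': 0.61, 'at': [318.8, 140.2]}
err local [-2.2 -1.2] slack 46 24
t 19.6
```

```bash
python3 - <<'E'
from h import *
o=pick("wedge_a",[518,-406]); place("wedge_a","w2",o); check("wedge_a","w2","p2")
E
```

```text
wedge_a
{'c': [518.2, -406.9], 'a': -171.0, 'L': 88.1, 'W': 33.7, 'z': [4.0, 12.3, 20.7], 'k': 0.213, 'rgb': [194.0, 165.0, 129.0], 'p': 0.7, 'at': [321.8, 142.4]}
grip 35.79812057996586 25.00048890709877 [ 512.40417489 -407.97879129   27.45218264]
up 35.80480739612008 25.000036396086216
over 35.57378225012586 24.999784268438816 [4.98212436e+02 5.81472476e-02 2.29863400e+02]
down [-1.65169634  0.17069683  1.86730745] [497.38911015   1.04285394  32.18938955] 35.66472218358829
{'c': [503.3, -0.1], 'a': 175.1, 'L': 86.8, 'W': 33.7, 'z': [9.1, 17.0, 25.7], 'k': 0.212, 'rgb': [216.0, 185.0, 144.0], 'p': 0.72, 'at': [320.3, 143.6]}
err local [-0.5 -0.6] slack 48.5 20.5
t 30.8167
```

```bash
python3 - <<'E'
from h import *
o=pick("wedge_a",[431,-211]); place("wedge_a","w1",o); check("wedge_a","w1","p3")
E
```

```text
wedge_a
{'c': [430.8, -210.9], 'a': 166.2, 'L': 87.6, 'W': 34.6, 'z': [4.0, 12.0, 20.7], 'k': 0.211, 'rgb': [198.0, 168.0, 131.0], 'p': 0.68, 'at': [320.0, 140.2]}
grip 35.51644803259201 25.000570798292756 [ 425.14951587 -209.59320192   27.32232312]
up 35.9289541237713 24.999889112077653
over 35.67104410038637 24.999838736839592 [503.16111547  65.42827591 229.88943793]
down [-1.80816335  0.61917509  2.66594114] [502.61462747  66.77527101  32.19942026] 35.60981524271154
{'c': [508.1, 65.6], 'a': 175.2, 'L': 87.6, 'W': 33.7, 'z': [9.1, 17.0, 25.9], 'k': 0.212, 'rgb': [219.0, 190.0, 148.0], 'p': 0.87, 'at': [318.8, 140.0]}
err local [-1.  -0.8] slack 48.5 20.5
t 40.6667
```

```bash
python3 - <<'E'
from h import *
o=pick("sanding_block",[433.7,-365]); place("sanding_block","sand",o); check("sanding_block","sand","p4")
bot.goto([470,115,380],R(CASE[2])); bot.wait(.2); s=snap("wrist","all")
for q in ("lime_a","wedge_a","sanding_block"): print(q); show(find(s,q))
for d in models.tip_of(s,"lid_edge"):
    u,v=np.round(d["at"]).astype(int); print(round(d["p"],2),np.round(s["P"][v,u],1))
E
```

```text
sanding_block
{'c': [432.9, -364.2], 'a': -178.1, 'L': 102.4, 'W': 59.6, 'z': [28.7, 29.9, 31.2], 'k': 0.001, 'rgb': [167.0, 133.0, 99.0], 'p': 0.92, 'at': [320.8, 145.5]}
grip 59.66893062740448 24.998662769794464 [ 432.97931581 -364.28903243   27.23201923]
up 59.999038326092354 24.998449087142944
over 59.65281257700057 24.998301565647125 [527.63225705 290.21292534 230.00283202]
down [-0.34869683 -0.47414049 -0.6573545 ] [526.92284067 290.95194545  32.12753857] 59.655000661115665
{'c': [526.4, 290.1], 'a': 175.5, 'L': 102.4, 'W': 61.6, 'z': [33.7, 34.9, 36.1], 'k': 0.002, 'rgb': [182.0, 145.0, 107.0], 'p': 0.86, 'at': [319.3, 143.1]}
err local [-0.7 -1. ] slack 56 34
t 52.9917
lime_a
{'c': [514.1, 134.0], 'a': -4.1, 'L': 79.8, 'W': 40.2, 'z': [27.6, 29.1, 30.6], 'k': 0.002, 'rgb': [213.0, 185.0, 152.0], 'p': 0.91, 'at': [304.2, 125.6]}
{'c': [530.9, 118.2], 'a': 85.5, 'L': 476.1, 'W': 164.7, 'z': [5.1, 31.5, 153.4], 'k': 0.038, 'rgb': [104.0, 68.0, 50.0], 'p': 0.74, 'at': [328.6, 80.8]}
{'c': [519.2, 206.8], 'a': -4.4, 'L': 80.9, 'W': 41.1, 'z': [26.8, 29.0, 30.5], 'k': 0.0, 'rgb': [213.0, 185.0, 152.0], 'p': 0.61, 'at': [256.2, 127.9]}
wedge_a
{'c': [503.4, 0.8], 'a': 175.9, 'L': 85.9, 'W': 34.7, 'z': [9.4, 17.6, 25.9], 'k': 0.207, 'rgb': [211.0, 179.0, 140.0], 'p': 0.76, 'at': [390.8, 130.8]}
{'c': [291.3, -363.2], 'a': -70.2, 'L': 89.6, 'W': 34.1, 'z': [4.0, 12.3, 20.7], 'k': 0.179, 'rgb': [44.0, 204.0, 204.0], 'p': 0.61, 'at': [604.7, 235.0]}
{'c': [508.5, 65.7], 'a': 174.8, 'L': 86.2, 'W': 33.7, 'z': [9.0, 17.0, 25.7], 'k': 0.212, 'rgb': [211.0, 179.0, 140.0], 'p': 0.58, 'at': [350.2, 126.9]}
sanding_block
{'c': [526.7, 288.6], 'a': -4.9, 'L': 100.4, 'W': 59.9, 'z': [23.7, 34.8, 36.4], 'k': 0.001, 'rgb': [181.0, 145.0, 107.0], 'p': 0.92, 'at': [202.9, 127.1]}
0.76 [611.8 112.5 161.2]
```

View pics/all.png

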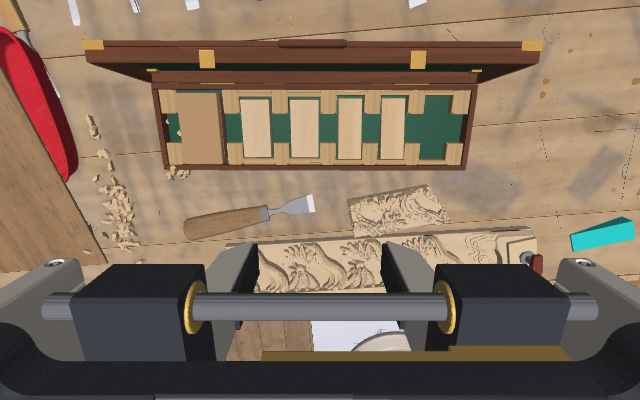

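```bash
python3 - <<'E'
from h import *
eoat.set_gripper(0,20); Rt=R(CASE[2])
def tcp(th,extra=0):
    t=np.radians(th); lx=64-118*np.cos(t)+(22+extra)*np.sin(t)+9.5; z=26+118*np.sin(t)+(22+extra)*np.cos(t)
    return [*cw(lx,0),z+25]
bot.goto([*cw(150,0),260],Rt); bot.wait(.1); s=snap("wrist"); print("behind:"); show(find(s,"wedge_a",.4))
bot.move_linear([*cw(150,0),tcp(110)[2]],speed=150)
bot.move_linear(tcp(110),speed=80)
fm=0
for th in range(105,-1,-5):
    bot.move_linear(tcp(th),speed=80); f=np.array(bot.read_state()["ft_force"]); fm=max(fm,np.linalg.norm(f))
    if th%15==0: print(th,np.round(f,1),np.round(bot.read_state()["tcp_pos"],1))
    if np.linalg.norm(f)>35: print("STOP",th,f); break
p=np.array(tcp(0)); 
for d in range(1,7):
    if f[2]>14: break
    bot.move_linear(p-[0,0,d],speed=20); f=np.array(bot.read_state()["ft_force"]); print(d,np.round(f,1),bot.read_state()["tcp_pos"][2])
print(fm,bot.read_state()["time_s"])
E
```

```text
behind:
105 [-0.2  0.4 -0.2] [638.6 109.6 159.9]
90 [ 1.6 -0.3  0.5] [608.8 111.9 169.1]
75 [ 3.7 -0.   0.4] [577.5 114.4 170.7]
60 [ 2.6  0.2 -0.9] [546.8 116.9 164.3]
45 [ 1.8 -0.2 -0. ] [518.8 119.2 149.9]
30 [ 1.3 -0.1  0. ] [495.5 121.  129. ]
15 [ 0.3 -0.   0.7] [478.5 122.4 102.7]
0 [-0.4  0.   1.7] [469.2 123.2  73.3]
1 [-2.8 -0.4 12.5] 73.18127798119386
2 [-7.3 -1.  21.7] 73.06089030673117
3.711158501718694 64.575
```

```bash
python3 - <<'E'
from h import *
p=bot.read_state()["tcp_pos"]; bot.move_linear([p[0],p[1],250],speed=150); bot.goto([430,115,330],R(CASE[2])); bot.wait(.2)
s=snap("wrist","shut"); P=s["P"].reshape(-1,3); l=local(P,CASE)
for y in (-200,-100,60,150,220): print(y,[round(float(np.nanmedian(P[(abs(l[:,0]-x)<5)&(abs(l[:,1]-y)<10),2])),1) for x in (-55,-20,20,50)])
t=snap("top","top9"); print([(d["at"],round(d["p"],2)) for d in models.search_frame(t,"wedge_a")],bot.read_state()["time_s"])
E
```

```text
-200 [47.9, 48.9, 48.7, 47.9]
-100 [386.6, 48.8, 48.9, 48.0]
60 [388.9, 48.8, 48.8, 47.8]
150 [48.0, 48.8, 48.9, 47.9]
220 [48.0, 48.1, 48.0, 48.2]
[([416.4, 268.3], 0.66)] 66.7167
```

View pics/top9.png

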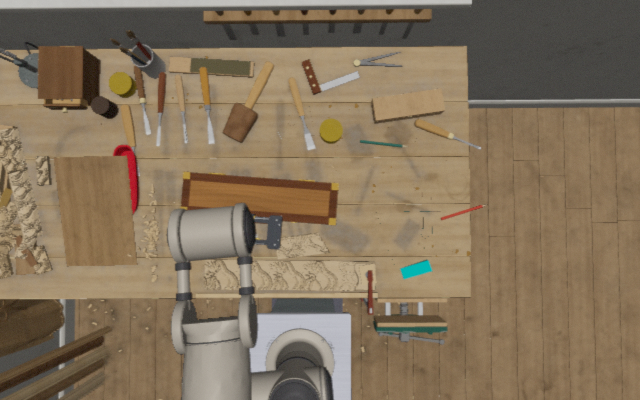

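The picture shows the lid shut and level, with its top at 48 mm (around [260, 197]). Only the turquoise look-alike (at [416, 268]) and the bystanders are left on the bench.

```bash
python3 -c "
from h import *
print(bot.job_done())"
```

```text
the job is handed in; nothing more can be done
None
```

The kit is packed and handed in: the sanding block, both lime blocks (one was already in a correct bay, so nothing had to be cleared out) and the two pine wedges I found are flat in their own bays, one wedge bay is empty, and the lid measured fully shut.

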